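Free the knife under the rack pieces

ROBOT

A 6-joint arm with a two-finger parallel gripper is mounted at the origin on a cart in front of the work surface, level with it; the furniture and walls round the work are solid. World frame = base frame: x ahead of the robot, y to its left, z up, the work surface at z = 0. Lengths are in m, angles in rad, forces in N, time in s.
With the tool pointing down it reaches from about 0.325 to 0.75 m from the base axis. Payload 7.6 kg.
Tool frame: the origin (TCP) lies between the finger pads; the fingertips stand 14 mm ahead of it and the grasp point (between the pads) lies 5 mm behind it; z points along the fingers, y is the line along which they close (so a half turn about z gives the same grasp; the last joint's range is limited). The gripper opens to 85 mm and grips with 20 to 120 N. Pads are 22 mm wide; open, the fingers measure 114 mm over their backs; the gripper's body (76 mm by 85 mm) begins 54 mm behind the grasp point. The pads swing forward as they close: fully open they stand 13 mm farther back than shut.
Start: joints at [1.177, 0.052, 1.401, -0, 1.689, -0.07], TCP at [0.167, 0.498, 0.245] pointing down, gripper open.
Joint ranges: [-2.9, 2.9], [-0.91, 2.17], [0.12, 2.37], [-1.06, 4.2], [0.26, 2.73], [-2.93, 2.93]. Speed limits (rad/s): [2.57, 2.57, 3.01, 3.14, 3.14, 3.14].

INTERFACE

Orientations are given as a 3x3 rotation matrix whose columns are the frame's x, y, z axes.
In Python, from workcell import r, camera, camera_model, order gives the robot as it stands.
- The arm moves only by the tool servo_tool, never from a script. Its argument "steps" is a list that holds one entry, the list of rows, each a list of 5 numbers: the opening, from -1 (shut) to 1 (fully open), then the shift along the world's x, y, z in m, then the turn about the world's z in rad. In form: [[[fingers, x, y, z, turn], ...]]. A call has 1 to 8 rows; each row shifts and turns the commanded pose from where the row before left it; what a row does not reach is not made up. A row lasts 1/8 s, in which the tool goes at most 62.5 mm and 10.7 degrees, less where a joint would pass 70% of its speed; a pose out of reach is approached as far as the arm can. A call with a gripper value outside its range is refused whole. The fingers move at their own pace and stop on an object; "newtons" is the grip in N (left out, the last holds). Time passes only in rows, so rows that do not move let the fingers close. It gives the time, the measured TCP pose, the force, the opening and the grip force at its end, in the units of the state.
- r.get_obs(): the state, without advancing time (a new reading comes with each control period).
- camera(name): name is "scene" or "top" or "wrist"; returns the picture (480x640x3 uint8, red, green, blue); there is no depth.
- camera_model(name): a dict with "fovy" (degrees; the focal length in pixels is half the picture's height over the tangent of half this angle, whatever the lens; pixels are square), "cx", "cy" (the principal point, pixels), "eye" and "orientation" of the camera in the world. Camera axes: x right, y up, looking along -z (the intrinsics and any distortion apply to the point x, -y, -z); pixel columns grow to the right and rows downward; lengths in m; the calibration is good to about 2 mm. A picture is of the moment at which its call begins: read the wrist's pose just before it. camera_model takes no time and is no camera call; for the wrist camera it gives the pose at the moment of the call.
- order.hand_in(): hands the job in; it is judged then, once.
The state is a dict: "time_s": time; "qpos": joint angles; "qvel": joint speeds; "joint_efforts": joint torques, N m; "tool_pos": TCP position; "ee_rot": TCP orientation; "contact_force": force on the tool from outside, world axes, zero at the start; "ft_torque": the same for the moment, N m; "gripper_width": opening from 0.0 (shut) to 1.0 (fully open); "gripper_force": force on a finger pad.
Only numpy, scipy, OpenCV 4.12 (cv2) and the standard library are available. Lean on these libraries where they do the work, as an engineer would, in place of code of your own. Each camera call takes 0.05 s, during which the arm holds its last target. There are 200 camera calls.

TASK

The yellow knife has slid underneath the three pieces that lie across the wooden rack. First clear the pieces off onto the small wooden board as one neat pile lengthwise in its white frame, widest at the bottom and narrowest on top; then lay the knife in the white frame on the green cutting mat, along the mat; and last put each piece back across the rack where and as it lay. Leave the loupe and the red tin alone, and do not lift the knife before the whole pile stands.

Things in the scene. Friction and masses are not known exactly. Their poses are not given: they have to be found in the camera images.
- rack: Fixed wooden rack, 154 mm (own x) x 290 mm (own y); origin: centre of underside. 5 mm base and two battens along y, tops at z 25 mm, with an open 82 mm channel between. The three pieces lie across the battens, about 85 mm apart, in any order; each goes back to where it lay at the start (within 14 mm, within 0.26 rad of square). The knife lies on the channel floor (z 5 mm) under them.
- block: Dark cast spacing block, the widest piece: 60 mm wide (own x), 116 mm long (own y), 18 mm thick, 0.38 kg or so. Origin at the centre of its underside. Starts across the rack.
- bar: Dark flat steel bar with a round black mark near one end, the middle piece: 34 mm wide (own x), 112 mm long (own y), 10 mm thick. Origin at the centre of its underside. Starts across the rack.
- folder: Cream bone folder, the narrowest piece, a flat smooth stick: 20 mm wide (own x), 146 mm long (own y), 8 mm thick. Origin at the centre of its underside. Starts across the rack.
- knife: Yellow cutter knife, flat: 24 mm wide (own x), 182 mm long (own y), 13 to 17 mm thick. Origin: centre of underside. The blade is the last 30 mm at the own -y end; the handle runs from y -61 to +91 mm: grip it near y +15 mm. Starts along the rack's channel beneath the pieces, with about 25 mm free on each side: go in with the fingers part open (40 mm).
- board: Fixed small brown wooden board, 150 mm (own x) x 100 mm (own y), 10 mm high, with a white frame of 124 x 68 mm round its middle. Origin at the centre of its underside. The pile is built here, lengths along own x (block centre within 15 mm of the board's, each higher piece's centre within 12 mm of the one below, each turned less than 0.21 rad).
- mat: Fixed green cutting mat with pale grid, 240 (own x) x 120 mm (own y), 3 mm high, white frame 196 x 38 mm round its middle. Origin: centre of underside. Knife goes along own x, either way round (centre within 15 mm, turned under 0.21 rad). Board and mat lie left and right of the rack, either way. Beware: a fixed machine stands at x 0.57-0.9, y -0.33 to -0.5, up to 0.31 m high.
- loupe: Black round loupe, 37 mm across, 38 mm high, standing loose near the robot. A bystander: not to be moved. Origin at the centre of its underside.
- ink_tin: Red round ink tin, 69 mm across, 50 mm high, standing loose near the robot. A bystander: not to be moved. Origin at the centre of its underside.

How it is judged:
By the outcome, as a careful person would: the job done as asked, in the order asked, and still so for the second after the job is handed in, with the robot touching nothing.
It also fails if it takes over 141 s, if anything falls off the work surface, if the arm or the gripper's body presses on something with over 40 N, if the wrist force passes 120 N, or if a joint passes its speed limit or range.

## Working session

There is one attempt and no reset: what is moved stays moved. The work goes in short steps, Python scripts to look and compute and a tool call to move; the robot and the scene stay as the last step left them, time stands still between calls to the robot, and variables do not carry over. Pictures are saved under pics/ and viewed, at most 14 in all, crops included, and the job is handed in when it is done.

Besides the shell and the picture viewer there is one more tool, called after "Call:" as name([rows], argument=value, ...), one row to a line, values as JSON. servo_tool: Moves the arm, as the interface text tells. Its arguments: {"type":"object","properties":{"steps":{"type":"array"},"newtons":{"type":"number"}},"required":["steps"]}

```bash
mkdir -p pics; ls
python3 - <<'E'
from workcell import r,camera,camera_model
import cv2
for n in("top","scene"):
    m=camera_model(n);print(n,m)
    cv2.imwrite(f"pics/{n}0.png",camera(n)[:,:,::-1])
print(camera_model("wrist"))
o=r.get_obs();print(o)
E
```

```text
pics
top {'fovy': 43.056573267248126, 'cx': 320.15472263342883, 'cy': 249.7358793079457, 'eye': array([ 0.38417664, -0.00734359,  1.19671583]), 'orientation': array([[-0.02490073,  0.99141635, -0.12834946],
       [-0.99958803, -0.02652524, -0.01096289],
       [-0.01427329,  0.1280236 ,  0.99166841]])}
scene {'fovy': 50.80089135437727, 'cx': 316.3480939989738, 'cy': 237.084629302124, 'eye': array([ 0.06384422, -0.47045473,  0.79102626]), 'orientation': array([[ 0.74136002,  0.49097391, -0.4575259 ],
       [-0.67089414,  0.55938817, -0.486812  ],
       [ 0.01692259,  0.66785439,  0.74409955]])}
{'fovy': 68.25854272654033, 'cx': 320.25859600437474, 'cy': 238.0240045175095, 'eye': array([0.08966153, 0.5225679 , 0.37286484]), 'orientation': array([[ 0.31884503, -0.89828237, -0.30236838],
       [ 0.94780582,  0.30171101,  0.10312419],
       [-0.00140677, -0.31946714,  0.94759631]])}
{'time_s': 0.1, 'qpos': array([ 1.17671623e+00,  5.27867424e-02,  1.40163164e+00, -1.50834123e-05,
        1.68862733e+00, -7.02959446e-02]), 'qvel': array([ 0.00051072, -0.00041551, -0.00186775,  0.00043961,  0.00164189,
        0.00031126]), 'joint_efforts': array([ 1.61897442e-03, -3.82582605e+01, -3.60984850e+01, -4.02115154e-05,
        4.82617063e-03, -4.41606986e-06]), 'tool_pos': array([0.16691258, 0.49748746, 0.2445456 ]), 'ee_rot': array([[-9.48037673e-01,  3.18157625e-01, -5.44083516e-04],
       [ 3.18158078e-01,  9.48036720e-01, -1.34743159e-03],
       [ 8.71155189e-05, -1.45052047e-03, -9.99998944e-01]]), 'contact_force': array([ 0.10039109,  0.00204526, -0.20898153]), 'ft_torque': array([-0.01848776, -0.0244331 ,  0.01495408]), 'gripper_force': 0.0, 'gripper_width': 0.9996937476800407}
```

View pics/top0.png

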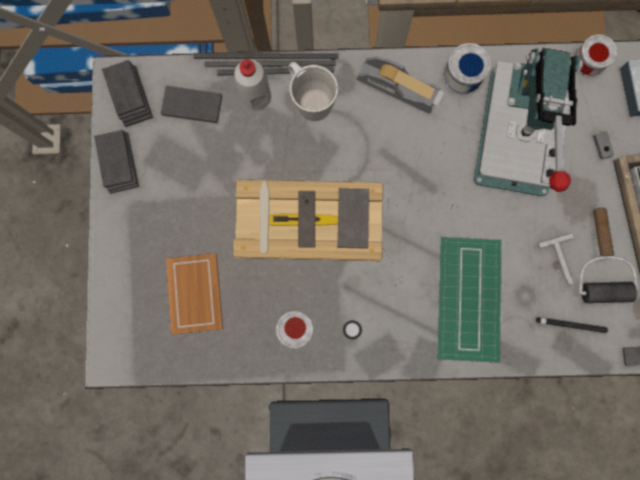

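View pics/scene0.png

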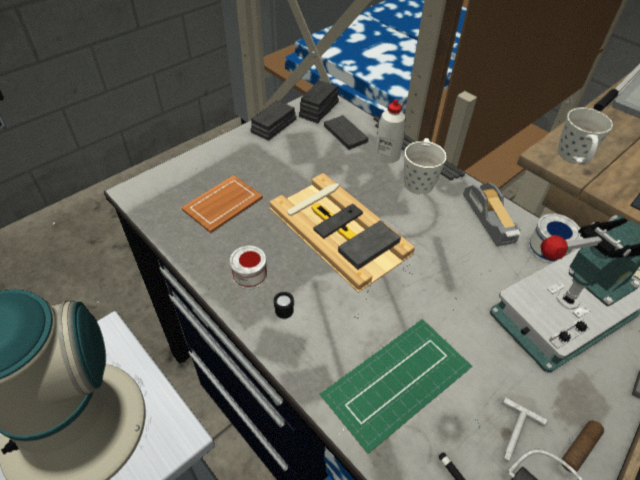

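The top view shows the folder at (264,216), bar (307,219) and block (353,218) across the rack (centre about 308,220). The yellow knife is under them with its blade to the left. The board is at (194,293), the mat at (470,298), the tin at (295,328) and the loupe at (352,329).

```bash
cat > h.py <<'E'
import numpy as np,cv2
from workcell import r,camera,camera_model
def ray(m,px,z):
    f=240/np.tan(np.radians(m["fovy"]/2)); px=np.atleast_2d(px).astype(float)
    d=np.c_[(px[:,0]-m["cx"])/f,-(px[:,1]-m["cy"])/f,-np.ones(len(px))]@m["orientation"].T
    return m["eye"]+d*((z-m["eye"][2])/d[:,2])[:,None]
def blob(mask,near):
    """largest contour in mask near a pixel"""
    cs,_=cv2.findContours(mask.astype(np.uint8),cv2.RETR_EXTERNAL,cv2.CHAIN_APPROX_NONE)
    cs=[c for c in cs if cv2.contourArea(c)>60 and (near is None or cv2.pointPolygonTest(c,near,True)>-6)]
    return max(cs,key=cv2.contourArea)
def rect(m,c,z):
    """contour -> centre, long, short (mm), long-axis angle (rad, -pi/2..pi/2) on plane z"""
    p=ray(m,c.reshape(-1,2),z)[:,:2]
    (x,y),(w,h),a=cv2.minAreaRect((p*1000).astype(np.float32)); a=np.radians(a)
    if w<h:w,h,a=h,w,a+np.pi/2
    a=(a+np.pi/2)%np.pi-np.pi/2
    return np.round([x,y,w,h,a],3)
E
python3 - <<'E'
from h import *
im=cv2.imread("pics/top0.png");m=camera_model("top")
hsv=cv2.cvtColor(im,cv2.COLOR_BGR2HSV);H,S,V=[hsv[...,i].astype(int) for i in range(3)]
for p in[(264,216),(307,235),(353,218),(240,190),(295,220),(194,270),(450,300),(307,200),(285,218)]:print(p,hsv[p[1],p[0]])
k=np.ones((7,7),np.uint8)
roi=np.zeros(H.shape,bool);roi[175:265,228:390]=1
dark=(V<105)&(S<90)&roi
cl=lambda M:cv2.morphologyEx(M.astype(np.uint8),cv2.MORPH_CLOSE,k)
T={"block":(dark,(353,218),.043),"bar":(dark&(np.arange(640)>296)[None],(307,235),.035),"folder":((S<75)&(V>150)&roi,(264,216),.033),
"rackouter":(cl(((S>60)&(V>110)&roi)|dark),(240,190),.025),
"board":(cl((H<15)&(S>110)&(np.arange(640)<225)[None]),(194,293),.010),"mat":(cl((H>60)&(H<95)&(S>80)),(470,300),.003),
"knife":((H>22)&(H<32)&(S>170)&roi,None,.02)}
out=im.copy()
for n,(M,p,z) in T.items():
    try:
        c=blob(M,p);print(n,rect(m,c,z));cv2.drawContours(out,[c],-1,(255,0,255),1)
    except Exception as e:print(n,e)
cv2.imwrite("pics/c0.png",cv2.resize(out[160:370,150:510],None,fx=2.2,fy=2.2,interpolation=cv2.INTER_NEAREST))
E
```

```text
(264, 216) [ 19  41 186]
(307, 235) [14 36 91]
(353, 218) [15 27 93]
(240, 190) [ 17 105 187]
(295, 220) [ 21 170 120]
(194, 270) [ 14 148 159]
(450, 300) [ 74 105 107]
(307, 200) [14 64 68]
(285, 218) [16 97 63]
block [ 5.93699e+02 -5.96260e+01  1.13635e+02  5.60210e+01 -5.00000e-02]
bar [ 5.95580e+02  2.94970e+01  1.06276e+02  3.87920e+01 -2.80000e-02]
folder [ 6.03458e+02  1.13139e+02  1.44242e+02  1.95720e+01 -1.40000e-02]
rackouter [596.079  28.113 290.26  156.672   1.525]
board [4.59141e+02 2.55293e+02 1.48267e+02 9.94430e+01 8.00000e-02]
mat [ 4.34966e+02 -2.83140e+02  2.35924e+02  1.16680e+02 -8.10000e-02]
knife [595.972  -8.256  41.245  17.93    1.543]
```

View pics/c0.png

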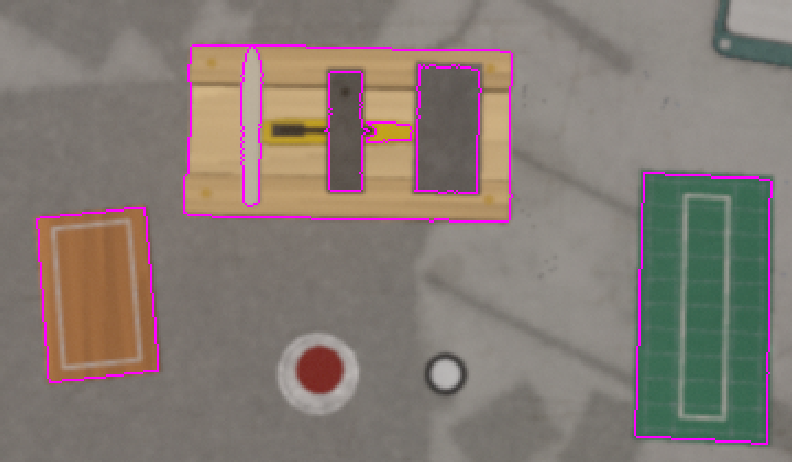

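Call:
servo_tool([
  [[1,0.03,-0.04,-0.005,0.035],[1,0.03,-0.04,-0.005,0.035],[1,0.03,-0.04,-0.005,0.035],[1,0.03,-0.04,-0.005,0.035],[1,0.03,-0.04,-0.005,0.035],[1,0.03,-0.04,-0.005,0.035],[1,0.03,-0.04,-0.005,0.035],[1,0.03,-0.04,-0.005,0.029]],
], newtons=40)

```text
time_s: 1.1
tool_pos: [0.4076, 0.1762, 0.2049]
ee_rot: [[-0.999, 0.049, -0.0], [0.049, 0.999, 0.0], [0.0, 0.0, -1.0]]
contact_force: [0.6, 1.1, -0.0]
gripper_width: 1.001
gripper_force: 0.0
```

Call:
servo_tool([
  [[1,0.03,-0.04,0,0],[1,0.03,-0.04,0,0],[1,0.03,-0.04,0,0],[1,0.03,-0.04,0,0],[1,0.02,-0.03,0,0],[1,0,0,0,0],[1,0,0,0,0]],
])

```text
time_s: 1.98
tool_pos: [0.5466, -0.0119, 0.2049]
ee_rot: [[-0.999, 0.05, -0.001], [0.05, 0.999, 0.0], [0.001, 0.0, -1.0]]
contact_force: [-0.3, -0.1, -0.1]
gripper_width: 1.004
gripper_force: 0.0
```

Run:
```python
from h import *
o=r.get_obs();m=camera_model("wrist");im=camera("wrist")[:,:,::-1]
np.set_printoptions(precision=4,suppress=True)
print(o["time_s"],o["tool_pos"],o["qpos"],np.arctan2(-o["ee_rot"][0,1],o["ee_rot"][1,1]));print(m["eye"],m["orientation"])
cv2.imwrite("pics/w1.png",im);np.save("w1.npy",m,allow_pickle=True)
```

```text
1.975 [ 0.5466 -0.0119  0.2049] [-0.0895  0.1294  1.399   0.0004  1.6143 -1.6105] -0.049742109628893263
[ 0.4653 -0.0091  0.3333] [[ 0.0504 -0.9467 -0.3181]
 [ 0.9987  0.0479  0.0158]
 [ 0.0003 -0.3185  0.9479]]
```

View pics/w1.png

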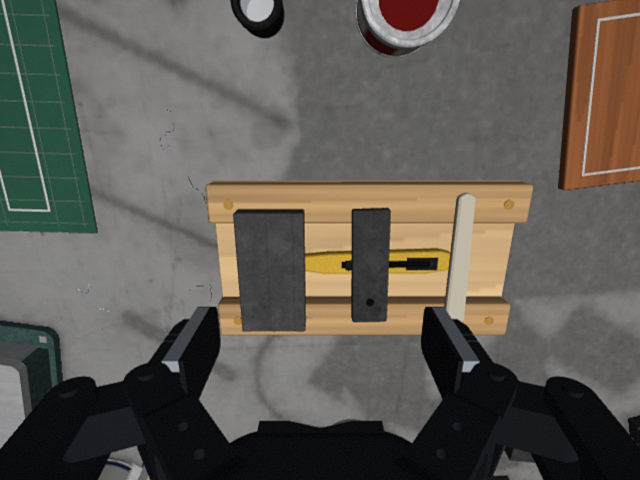

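Wrist view: block (270,270), bar (370,265, mark at the far end), folder (460,260, partly behind the right finger), knife (380,262). The fingers are open. I'll measure them from this view too.

Run:
```python
from h import *
im=cv2.imread("pics/w1.png");m=np.load("w1.npy",allow_pickle=True).item()
hsv=cv2.cvtColor(im,cv2.COLOR_BGR2HSV);H,S,V=[hsv[...,i].astype(int) for i in range(3)]
def box(x0,x1,y0,y1):
    b=np.zeros(H.shape,bool);b[y0:y1,x0:x1]=1;return b
dark=(V<110)&(S<70);op=lambda M:cv2.morphologyEx(M.astype(np.uint8),cv2.MORPH_OPEN,np.ones((13,13),np.uint8))
for n,M,z in[("block",op(dark&box(215,320,200,345)),.043),("bar",op(dark&box(340,400,200,335)),.035),("folder",(S<60)&(V>130)&box(440,480,188,304),.033),("yellow",(H>20)&(H<32)&(S>150)&box(300,460,230,290),.020)]:
    c=blob(M,None);print(n,cv2.boundingRect(c),rect(m,c,z))
for n,p,z in[("rack",[(207,185),(531,183),(508,334),(219,335)],.025),("floor",[(304,262)],.02),("tip",[(450,262)],.02)]:print(n,ray(m,p,z)[:,:2].round(4).tolist())
```

```text
block (234, 210, 71, 121) [ 5.93945e+02 -5.97890e+01  1.16863e+02  5.94240e+01 -5.10000e-02]
bar (352, 209, 38, 113) [ 5.96482e+02  2.98160e+01  1.11205e+02  3.26810e+01 -2.20000e-02]
folder (447, 193, 28, 111) [ 5.84998e+02  1.12048e+02  1.06555e+02  1.72910e+01 -5.00000e-03]
yellow (305, 251, 47, 23) [595.055  -8.036  44.363  22.684   1.52 ]
rack [[0.5149, -0.1106], [0.5274, 0.1721], [0.6805, 0.1701], [0.6669, -0.1217]]
floor [[0.5938, -0.031]]
tip [[0.6008, 0.1082]]
```

Call:
servo_tool([
  [[1,0.0237,-0.024,0,0],[1,0.0237,-0.024,0,0],[1,0,0,-0.045,0],[1,0,0,-0.045,0],[1,0,0,-0.045,0],[1,0,0,-0.024,0],[1,0,0,-0.01,0],[1,0,0,0,0]],
])

```text
time_s: 3.02
tool_pos: [0.5944, -0.0596, 0.0366]
ee_rot: [[-0.999, 0.049, -0.0], [0.049, 0.999, 0.0], [0.0, 0.0, -1.0]]
contact_force: [-0.0, -0.1, -0.9]
gripper_width: 0.999
gripper_force: 0.0
```

Call:
servo_tool([
  [[0.3,0,0,0,0],[0.0,0,0,0,0],[-0.1,0,0,0,0],[-0.1,0,0,0,0],[-0.1,0,0,0,0],[-0.1,0,0,0,0]],
], newtons=40)

```text
time_s: 3.78
tool_pos: [0.5954, -0.0602, 0.0383]
ee_rot: [[-0.999, 0.05, 0.003], [0.05, 0.999, -0.0], [-0.003, 0.0, -1.0]]
contact_force: [-0.5, 1.3, 5.3]
gripper_width: 0.692
gripper_force: 45.8
```

Call:
servo_tool([
  [[-0.1,0,0,0.02,0],[-0.1,0,0,0.04,0],[-0.1,0,0,0.05,0],[-0.1,-0.015,0.035,0.01,0.02],[-0.1,-0.02,0.04,0,0.02],[-0.1,-0.02,0.04,0,0.02],[-0.1,-0.02,0.04,0,0.02],[-0.1,-0.02,0.04,0,0.02]],
])

```text
time_s: 4.78
tool_pos: [0.4984, 0.1358, 0.1571]
ee_rot: [[-0.999, -0.051, 0.0], [-0.051, 0.999, 0.0], [-0.0, 0.0, -1.0]]
contact_force: [0.5, -0.2, -3.9]
gripper_width: 0.694
gripper_force: 44.7
```

Call:
servo_tool([
  [[-0.1,-0.02,0.04,0,0.02],[-0.1,-0.02,0.04,0,0.01],[-0.1,0,0.04,0,0],[-0.1,0,0,-0.04,0],[-0.1,0,0,-0.04,0],[-0.1,0,0,-0.03,0],[-0.1,0,0,0,0],[-0.1,0,0,0,0]],
])

```text
time_s: 5.78
tool_pos: [0.4603, 0.2551, 0.0483]
ee_rot: [[-0.997, -0.08, 0.002], [-0.08, 0.997, 0.001], [-0.002, 0.001, -1.0]]
contact_force: [0.0, 0.3, -4.4]
gripper_width: 0.695
gripper_force: 45.5
```

Run:
```python
from h import *
cv2.imwrite("pics/w2.png",camera("wrist")[:,:,::-1])
```

```text
(no output)
```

View pics/w2.png

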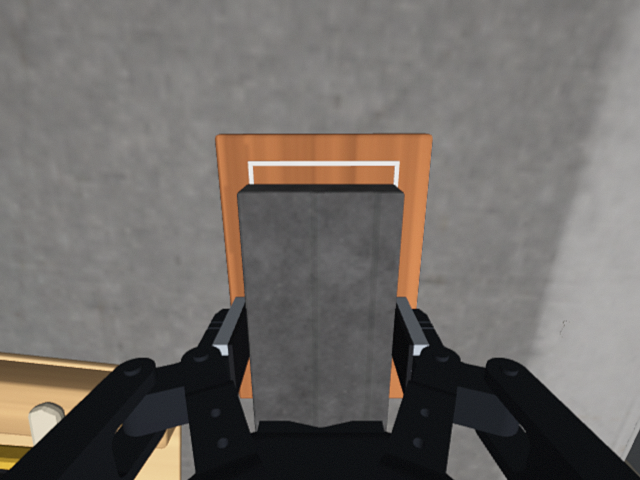

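The block is held square over the board frame: block edges at columns 240–403, frame 249–399. Lowering it.

Call:
servo_tool([
  [[-0.1,0,0,-0.015,0],[-0.1,0,0,-0.005,0],[-0.1,0,0,-0.003,0],[-0.1,0,0,-0.0015,0],[-0.1,0,0,0,0]],
])

```text
time_s: 6.45
tool_pos: [0.4598, 0.2549, 0.0233]
ee_rot: [[-0.997, -0.08, 0.001], [-0.08, 0.997, 0.0], [-0.001, 0.0, -1.0]]
contact_force: [-4.9, -1.6, 6.0]
gripper_width: 0.692
gripper_force: 46.7
```

Call:
servo_tool([
  [[0.6,0,0,0,0],[1,0,0,0,0],[1,0,0,0,0],[1,0,0,0.03,0],[1,0,0,0.05,0],[1,0,0,0.0485,0],[0.5,0.02,-0.035,0,-0.02],[0.5,0.025,-0.04,0,-0.025]],
])

```text
time_s: 7.45
tool_pos: [0.505, 0.1795, 0.1513]
ee_rot: [[-0.999, -0.036, 0.002], [-0.036, 0.999, 0.001], [-0.002, 0.001, -1.0]]
contact_force: [0.0, -0.0, -0.2]
gripper_width: 0.748
gripper_force: 0.0
```

Call:
servo_tool([
  [[0.4,0.025,-0.04,0,-0.02],[0.4,0.025,-0.04,0,-0.02],[0.4,0.025,-0.04,0,-0.02],[0.4,0.017,-0.03,0,0],[0.4,0,0,-0.04,0],[0.4,0,0,-0.04,0],[0.4,0,0,-0.02,0],[0.4,0,0,-0.008,0]],
])

```text
time_s: 8.45
tool_pos: [0.5962, 0.0298, 0.0415]
ee_rot: [[-1.0, 0.025, -0.001], [0.025, 1.0, 0.0], [0.001, 0.0, -1.0]]
contact_force: [-0.9, -0.7, -0.5]
gripper_width: 0.702
gripper_force: 0.0
```

Call:
servo_tool([
  [[0.4,0,0,-0.003,0],[0,0,0,0,0],[-0.3,0,0,0,0],[-0.5,0,0,0,0],[-0.5,0,0,0,0],[-0.5,0,0,0,0]],
], newtons=40)

```text
time_s: 9.2
tool_pos: [0.5974, 0.0299, 0.041]
ee_rot: [[-1.0, 0.025, 0.003], [0.025, 1.0, 0.0], [-0.003, 0.0, -1.0]]
contact_force: [-0.8, 1.4, 5.2]
gripper_width: 0.38
gripper_force: 40.8
```

Call:
servo_tool([
  [[-0.5,0,0,0.02,0],[-0.5,0,0,0.04,0],[-0.5,0,0,0.05,0],[-0.5,-0.017,0.025,0,0.02],[-0.5,-0.024,0.04,0,0.02],[-0.5,-0.024,0.04,0,0.02],[-0.5,-0.024,0.04,0,0.02],[-0.5,-0.024,0.04,0,0.025]],
])

```text
time_s: 10.2
tool_pos: [0.4824, 0.2158, 0.1501]
ee_rot: [[-0.997, -0.081, 0.0], [-0.081, 0.997, 0.0], [-0.0, 0.0, -1.0]]
contact_force: [-0.0, 1.0, -2.4]
gripper_width: 0.382
gripper_force: 40.4
```

Call:
servo_tool([
  [[-0.5,-0.024,0.04,0,0],[-0.5,0,0,0,0],[-0.5,0,0,-0.04,0],[-0.5,0,0,-0.04,0],[-0.5,0,0,-0.016,0],[-0.5,0,0,-0.006,0],[-0.5,0,0,-0.003,0],[-0.5,0,0,0,0]],
])

```text
time_s: 11.2
tool_pos: [0.4601, 0.255, 0.0455]
ee_rot: [[-0.997, -0.08, 0.002], [-0.08, 0.997, 0.001], [-0.002, 0.001, -1.0]]
contact_force: [0.8, -0.5, -1.7]
gripper_width: 0.38
gripper_force: 40.5
```

Call:
servo_tool([
  [[-0.5,0,0,-0.0015,0],[-0.5,0,0,-0.001,0],[-0.5,0,0,0,0]],
])

```text
time_s: 11.58
tool_pos: [0.4601, 0.2551, 0.0439]
ee_rot: [[-0.997, -0.08, 0.002], [-0.08, 0.997, 0.001], [-0.002, 0.001, -1.0]]
contact_force: [-5.0, -2.3, 8.1]
gripper_width: 0.383
gripper_force: 41.8
```

Call:
servo_tool([
  [[0.1,0,0,0,0],[0.4,0,0,0,0],[0.4,0,0,0.01,0],[0.4,0,0,0.05,0],[0.4,0,0,0.0485,0],[0.4,0.03,-0.03,0,-0.02],[0.4,0.035,-0.035,0,-0.025],[0.4,0.035,-0.035,0,-0.025]],
])

```text
time_s: 12.58
tool_pos: [0.5605, 0.1538, 0.1514]
ee_rot: [[-1.0, -0.01, 0.001], [-0.01, 1.0, 0.0], [-0.001, 0.0, -1.0]]
contact_force: [0.0, 0.9, 0.4]
gripper_width: 0.698
gripper_force: 0.0
```

Call:
servo_tool([
  [[0.1,0.035,-0.035,0,-0.02],[0.1,0.0095,-0.0075,0,0],[0.1,0,0,-0.04,0],[0.1,0,0,-0.04,0],[0.1,0,0,-0.02,0],[0.1,0,0,-0.007,0],[0.1,0,0,-0.003,0],[0.1,0,0,0,0]],
])

```text
time_s: 13.58
tool_pos: [0.6046, 0.1124, 0.0417]
ee_rot: [[-1.0, 0.01, 0.002], [0.01, 1.0, 0.0], [-0.002, 0.0, -1.0]]
contact_force: [0.2, 1.1, 0.2]
gripper_width: 0.551
gripper_force: 0.0
```

Call:
servo_tool([
  [[-0.2,0,0,0,0],[-0.5,0,0,0,0],[-0.8,0,0,0,0],[-0.8,0,0,0,0],[-0.8,0,0,0,0]],
], newtons=30)

```text
time_s: 14.2
tool_pos: [0.6043, 0.1124, 0.041]
ee_rot: [[-1.0, 0.01, 0.001], [0.01, 1.0, 0.0], [-0.001, 0.0, -1.0]]
contact_force: [-0.2, -0.1, 5.4]
gripper_width: 0.199
gripper_force: 29.8
```

Call:
servo_tool([
  [[-0.8,0,0,0.02,0],[-0.8,0,0,0.04,0],[-0.8,0,0,0.04,0],[-0.8,-0.028,0.028,0.01,0.03],[-0.8,-0.03,0.03,0,0.03],[-0.8,-0.03,0.03,0,0.03],[-0.8,-0.03,0.03,0,0],[-0.8,-0.0265,0.0245,0,0]],
])

```text
time_s: 15.2
tool_pos: [0.4583, 0.2556, 0.1512]
ee_rot: [[-0.997, -0.081, 0.001], [-0.081, 0.997, 0.0], [-0.001, 0.0, -1.0]]
contact_force: [0.9, 0.7, 0.3]
gripper_width: 0.201
gripper_force: 29.4
```

Call:
servo_tool([
  [[-0.8,0,0,0,0],[-0.8,0,0,-0.04,0],[-0.8,0,0,-0.04,0],[-0.8,0,0,-0.01,0],[-0.8,0,0,-0.004,0],[-0.8,0,0,-0.003,0],[-0.8,0,0,-0.001,0],[-0.8,0,0,0,0]],
])

```text
time_s: 16.2
tool_pos: [0.4603, 0.255, 0.054]
ee_rot: [[-0.997, -0.08, 0.002], [-0.08, 0.997, 0.001], [-0.002, 0.001, -1.0]]
contact_force: [-1.3, -0.9, 5.8]
gripper_width: 0.193
gripper_force: 30.0
```

Call:
servo_tool([
  [[-0.3,0,0,0,0],[0.2,0,0,0,0],[0.3,0,0,0.01,0],[0.3,0,0,0.05,0],[0.3,0,0,0.048,0],[0,0.011,-0.025,0.01,-0.02],[0,0.016,-0.04,0.01,-0.02],[0,0.016,-0.04,0.01,-0.02]],
])

```text
time_s: 17.2
tool_pos: [0.5027, 0.1488, 0.1915]
ee_rot: [[-1.0, -0.02, 0.001], [-0.02, 1.0, 0.0], [-0.001, 0.0, -1.0]]
contact_force: [0.7, 1.6, -0.2]
gripper_width: 0.495
gripper_force: 0.0
```

Call:
servo_tool([
  [[-0.06,0.016,-0.04,0.01,-0.02],[-0.06,0.016,-0.04,0,0],[-0.06,0.016,-0.04,0,0],[-0.06,0,0,0,0]],
])

```text
time_s: 17.7
tool_pos: [0.551, 0.0274, 0.2007]
ee_rot: [[-1.0, 0.004, 0.0], [0.004, 1.0, -0.0], [-0.0, -0.0, -1.0]]
contact_force: [-0.3, 0.6, 0.4]
gripper_width: 0.47
gripper_force: 0.0
```

Run:
```python
from h import *
np.set_printoptions(precision=4,suppress=True)
o=r.get_obs();m=camera_model("wrist");w=camera("wrist")[:,:,::-1];t=camera("top")[:,:,::-1]
np.save("w3.npy",m,allow_pickle=True);cv2.imwrite("pics/w3.png",w);cv2.imwrite("pics/t3.png",t)
print(o["tool_pos"],o["qpos"])
s=camera("scene")[:,:,::-1]
cv2.imwrite("pics/m3.png",np.hstack([cv2.resize(w,(480,360)),cv2.resize(s[140:300,160:302],(320,360))]))
```

```text
[0.551  0.0274 0.2007] [-0.0171  0.144   1.3913 -0.0003  1.606  -1.5844]
```

View pics/m3.png

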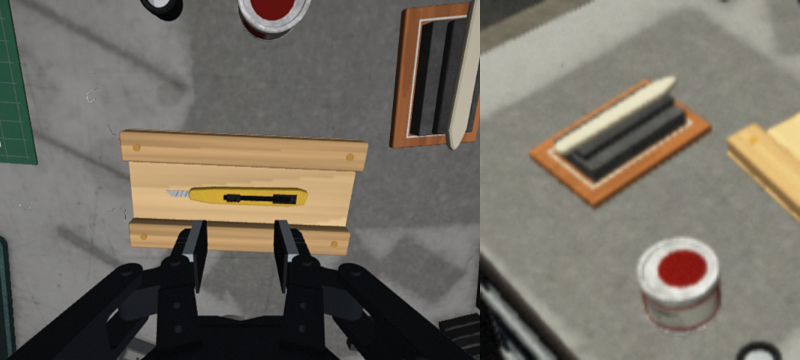

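The pile stands: block, bar, folder in order. The knife is clear in the channel, blade towards -y. I'll measure the pile from the top view and the knife from the wrist view.

Run:
```python
from h import *
im=cv2.imread("pics/t3.png");m=camera_model("top")
def ch(im):
    h=cv2.cvtColor(im,cv2.COLOR_BGR2HSV);return [h[...,i].astype(int) for i in range(3)]
H,S,V=ch(im);b=np.zeros(H.shape,bool);b[240:345,160:225]=1
fol=(S<75)&(V>150)&b; fr=cv2.morphologyEx(fol.astype(np.uint8),cv2.MORPH_OPEN,np.ones((4,4),np.uint8))
print("folder",rect(m,blob(fr,None),.046))
d=(((V<105)&(S<90))|fr.astype(bool))&b
print("dark+folder",rect(m,blob(cv2.morphologyEx(d.astype(np.uint8),cv2.MORPH_CLOSE,np.ones((3,3))),None),.028))
cv2.imwrite("pics/t3c.png",cv2.resize(im[235:350,155:232],None,fx=5,fy=5,interpolation=cv2.INTER_NEAREST))
im=cv2.imread("pics/w3.png");m=np.load("w3.npy",allow_pickle=True).item();H,S,V=ch(im)
b=np.zeros(H.shape,bool);b[220:295,200:470]=1
y=((H>20)&(H<32)&(S>150)&b)|((V<60)&b)
c=blob(cv2.morphologyEx(y.astype(np.uint8),cv2.MORPH_CLOSE,np.ones((5,5))),None);print("handle",cv2.boundingRect(c),rect(m,c,.020))
print("blade tip",ray(m,[(222,258)],.012))
```

```text
folder [4.56603e+02 2.52007e+02 1.39460e+02 1.71080e+01 7.50000e-02]
dark+folder [4.58090e+02 2.51868e+02 1.41683e+02 5.98280e+01 8.40000e-02]
handle (252, 249, 158, 26) [597.122  35.434 147.816  24.563   1.551]
blade tip [[ 0.59624488 -0.06885022  0.012     ]]
```

View pics/t3c.png

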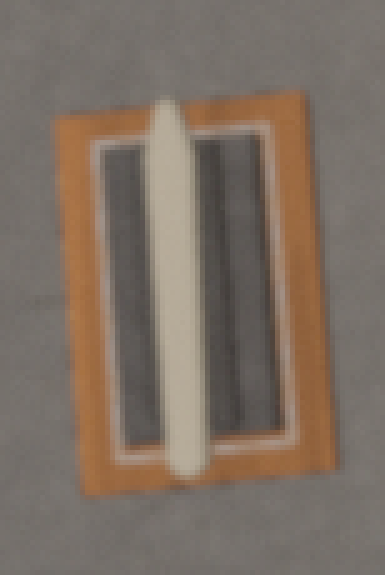

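Pile verified: parallel to the frame, within a few mm. Knife handle centre is (0.597, 0.035) at an angle of 1.55. Going in with a -1.59 turn.

Call:
servo_tool([
  [[-0.06,0.01,0.001,0,-0.177],[-0.06,0.01,0.001,0,-0.177],[-0.06,0.01,0.001,0,-0.177],[-0.06,0.01,0.001,0,-0.177],[-0.06,0.007,0.0015,0,-0.177],[-0.06,0,0,-0.01,-0.177],[-0.06,0,0,-0.02,-0.177],[-0.06,0,0,-0.02,-0.177]],
])

```text
time_s: 18.85
tool_pos: [0.5972, 0.0368, 0.1502]
ee_rot: [[-0.151, 0.989, 0.001], [0.989, 0.151, 0.0], [0.0, 0.001, -1.0]]
contact_force: [0.2, 0.4, 0.3]
gripper_width: 0.469
gripper_force: 0.0
```

Call:
servo_tool([
  [[-0.06,0,0,-0.03,-0.175],[-0.06,0,0,-0.03,0],[-0.06,0,0,-0.01,0],[-0.06,0,0,0,0],[-0.06,0,0,0,0]],
])

```text
time_s: 19.48
tool_pos: [0.5982, 0.0355, 0.0821]
ee_rot: [[0.019, 1.0, 0.003], [1.0, -0.019, 0.0], [0.0, 0.003, -1.0]]
contact_force: [0.5, -0.2, -0.2]
gripper_width: 0.469
gripper_force: 0.0
```

Run:
```python
from h import *
np.set_printoptions(precision=4,suppress=True)
o=r.get_obs();print(o["tool_pos"],np.arctan2(-o["ee_rot"][0,1],o["ee_rot"][1,1]),o["qpos"])
cv2.imwrite("pics/w4.png",cv2.resize(camera("wrist")[:,:,::-1],(480,360)))
```

```text
[0.5982 0.0355 0.0821] -1.590278012828177 [-0.0023  0.365   1.3736  0.      1.4003  0.0172]
```

View pics/w4.png

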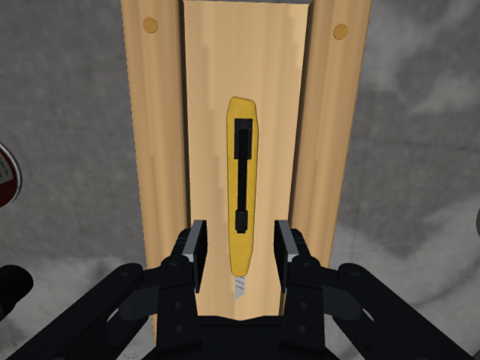

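The knife lies midway between the fingers and both clear the battens. Descending and gripping.

Call:
servo_tool([
  [[-0.06,0,0,-0.03,0],[-0.06,0,0,-0.02,0],[-0.06,0,0,-0.007,0],[-0.06,0,0,-0.002,0],[-0.06,0,0,0,0]],
])

```text
time_s: 20.15
tool_pos: [0.5979, 0.0352, 0.0221]
ee_rot: [[0.02, 1.0, 0.001], [1.0, -0.02, 0.0], [0.0, 0.001, -1.0]]
contact_force: [0.5, -0.6, 0.4]
gripper_width: 0.469
gripper_force: 0.0
```

Call:
servo_tool([
  [[-0.3,0,0,0,0],[-0.6,0,0,0,0],[-0.8,0,0,0,0],[-0.8,0,0,0,0],[-0.8,0,0,0,0]],
], newtons=40)

```text
time_s: 20.78
tool_pos: [0.598, 0.0353, 0.0223]
ee_rot: [[0.02, 1.0, 0.002], [1.0, -0.02, -0.0], [0.0, 0.002, -1.0]]
contact_force: [-0.7, 1.1, 5.0]
gripper_width: 0.266
gripper_force: 40.3
```

Call:
servo_tool([
  [[-0.8,0,0,0.02,0],[-0.8,0,0,0.04,0],[-0.8,0,0,0.05,0],[-0.8,-0.0177,-0.0317,0.02,0.151],[-0.8,-0.0177,-0.0317,0,0.151],[-0.8,-0.0177,-0.0317,0,0.151],[-0.8,-0.0177,-0.0317,0,0.151],[-0.8,-0.0177,-0.0317,0,0.151]],
])

```text
time_s: 21.78
tool_pos: [0.5082, -0.1242, 0.1523]
ee_rot: [[-0.674, 0.738, 0.001], [0.738, 0.674, -0.0], [-0.001, 0.0, -1.0]]
contact_force: [-0.7, -0.6, -0.6]
gripper_width: 0.267
gripper_force: 39.6
```

Call:
servo_tool([
  [[-0.8,-0.0177,-0.0317,0,0.151],[-0.8,-0.0177,-0.0317,0,0.151],[-0.8,-0.0177,-0.0317,0,0.151],[-0.8,-0.0177,-0.0317,0,0.151],[-0.8,-0.0177,-0.0317,0,0.151],[-0.8,0,0,-0.04,0],[-0.8,0,0,-0.04,0],[-0.8,0,0,0,0]],
])

```text
time_s: 22.78
tool_pos: [0.4187, -0.2805, 0.0691]
ee_rot: [[-0.997, 0.081, -0.005], [0.081, 0.997, 0.004], [0.005, 0.004, -1.0]]
contact_force: [-0.1, -0.2, 0.0]
gripper_width: 0.263
gripper_force: 39.6
```

Run:
```python
from h import *
np.set_printoptions(precision=4,suppress=True)
o=r.get_obs();print(o["tool_pos"],np.arctan2(-o["ee_rot"][0,1],o["ee_rot"][1,1]),o["qpos"])
cv2.imwrite("pics/w5.png",cv2.resize(camera("wrist")[:,:,::-1],(480,360)))
```

```text
[ 0.4187 -0.2805  0.0691] -0.08100285530738513 [-0.6636  0.1349  1.6748  0.0001  1.3384 -2.1535]
```

View pics/w5.png

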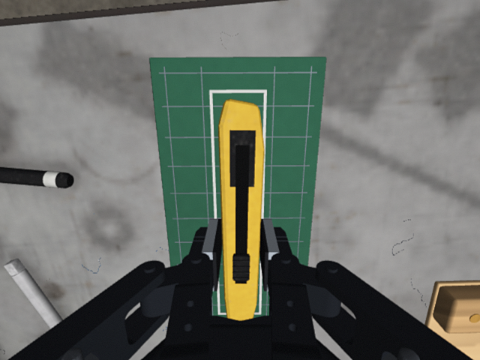

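The knife is held centred and parallel in the mat frame. Lowering it.

Call:
servo_tool([
  [[-0.8,0,0,-0.03,0],[-0.8,0,0,-0.013,0],[-0.8,0,0,-0.004,0],[-0.8,0,0,-0.002,0],[-0.8,0,0,0,0]],
])

```text
time_s: 23.45
tool_pos: [0.4208, -0.282, 0.0231]
ee_rot: [[-0.997, 0.081, 0.001], [0.081, 0.997, -0.001], [-0.001, -0.001, -1.0]]
contact_force: [0.0, 0.6, -0.7]
gripper_width: 0.272
gripper_force: 39.6
```

Call:
servo_tool([
  [[-0.8,0,0,-0.0015,0],[-0.8,0,0,-0.0015,0],[-0.8,0,0,0,0]],
])

```text
time_s: 23.82
tool_pos: [0.4207, -0.282, 0.0203]
ee_rot: [[-0.997, 0.081, 0.0], [0.081, 0.997, -0.0], [-0.0, -0.0, -1.0]]
contact_force: [-3.0, 1.4, 7.3]
gripper_width: 0.264
gripper_force: 40.4
```

Call:
servo_tool([
  [[-0.4,0,0,0,0],[-0.06,0,0,0,0],[0,0,0,0,0],[0,0,0,0.03,0],[0,0,0,0.05,0],[0,0,0,0.051,0],[0,0.003,0.04,0,0.02],[0,0.004,0.05,0,0.02]],
])

```text
time_s: 24.82
tool_pos: [0.4276, -0.1913, 0.151]
ee_rot: [[-0.999, 0.042, 0.001], [0.042, 0.999, -0.001], [-0.001, -0.001, -1.0]]
contact_force: [0.8, 0.3, -0.3]
gripper_width: 0.504
gripper_force: 0.0
```

Call:
servo_tool([
  [[0.1,0.004,0.05,0,0.02],[0.1,0.004,0.05,0,0.02],[0.1,0.004,0.05,0,0.02],[0.1,0.004,0.05,0,0.02],[0.1,0.004,0.05,0,0.02],[0.1,0.004,0.05,0,0.021],[0.1,0.004,0.05,0,0],[0.1,0.004,0.05,0,0]],
])

```text
time_s: 25.82
tool_pos: [0.4593, 0.2099, 0.1503]
ee_rot: [[-0.997, -0.08, 0.0], [-0.08, 0.997, 0.0], [-0.0, 0.0, -1.0]]
contact_force: [0.4, 0.2, 0.3]
gripper_width: 0.549
gripper_force: 0.0
```

Call:
servo_tool([
  [[0.1,0,0.045,0,0],[0.1,0,0.002,0,0],[0.1,0,0,-0.03,0],[0.1,0,0,0,0]],
])

```text
time_s: 26.32
tool_pos: [0.4582, 0.254, 0.118]
ee_rot: [[-0.997, -0.08, -0.005], [-0.08, 0.997, -0.002], [0.005, -0.002, -1.0]]
contact_force: [0.9, -1.1, -0.3]
gripper_width: 0.546
gripper_force: 0.0
```

Run:
```python
from h import *
np.set_printoptions(precision=4,suppress=True)
o=r.get_obs();print(o["tool_pos"],np.arctan2(-o["ee_rot"][0,1],o["ee_rot"][1,1]))
a=cv2.resize(camera("wrist")[:,:,::-1],(480,360));t=camera("top")[:,:,::-1];cv2.imwrite("pics/t6.png",t)
cv2.imwrite("pics/m6.png",np.hstack([a,cv2.resize(t[230:370,420:520],(257,360))]))
```

```text
[0.4582 0.254  0.118 ] 0.07969291500944718
```

View pics/m6.png

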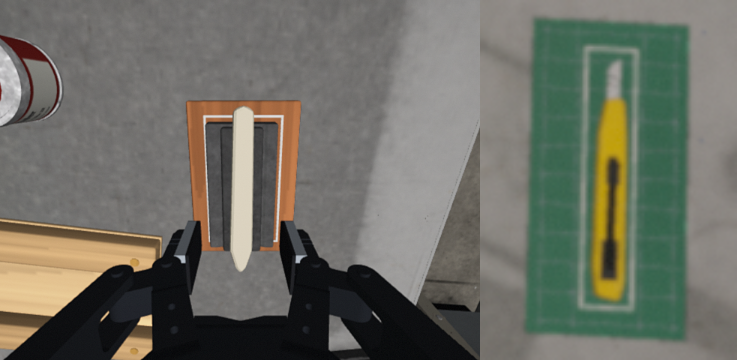

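The knife lies in the mat frame and the pile is intact, with the folder centred between the fingers. Now the pieces go back.

Call:
servo_tool([
  [[0.1,0,0,-0.04,0],[0.1,0,0,-0.02,0],[0.1,0,0,-0.007,0],[0.1,0,0,0,0],[-0.3,0,0,0,0],[-0.8,0,0,0,0],[-0.8,0,0,0,0],[-0.8,0,0,0,0]],
], newtons=30)

```text
time_s: 27.42
tool_pos: [0.4601, 0.2556, 0.0547]
ee_rot: [[-0.997, -0.08, 0.002], [-0.08, 0.997, 0.001], [-0.002, 0.001, -1.0]]
contact_force: [-0.4, -0.2, 6.3]
gripper_width: 0.197
gripper_force: 29.6
```

Call:
servo_tool([
  [[-0.8,0,0,0,0],[-0.8,0,0,0.02,0],[-0.8,0,0,0.04,0],[-0.8,0,0,0.037,0],[-0.8,0.0245,-0.0225,0,-0.03],[-0.8,0.03,-0.03,0,-0.03],[-0.8,0.03,-0.03,0,-0.03],[-0.8,0.03,-0.03,0,0]],
])

```text
time_s: 28.42
tool_pos: [0.5747, 0.1417, 0.1502]
ee_rot: [[-1.0, 0.01, -0.0], [0.01, 1.0, 0.0], [0.0, 0.0, -1.0]]
contact_force: [0.2, -0.1, -0.2]
gripper_width: 0.198
gripper_force: 29.5
```

Call:
servo_tool([
  [[-0.8,0.03,-0.03,0,0],[-0.8,0,0,-0.02,0],[-0.8,0,0,-0.04,0],[-0.8,0,0,-0.035,0],[-0.8,0,0,-0.01,0],[-0.8,0,0,-0.003,0],[-0.8,0,0,-0.002,0],[-0.8,0,0,0,0]],
])

```text
time_s: 29.42
tool_pos: [0.6047, 0.113, 0.0417]
ee_rot: [[-1.0, 0.01, 0.002], [0.01, 1.0, 0.001], [-0.002, 0.001, -1.0]]
contact_force: [0.3, 0.5, 2.2]
gripper_width: 0.199
gripper_force: 29.7
```

Call:
servo_tool([
  [[-0.8,0,0,-0.001,0],[-0.8,0,0,0,0],[-0.3,0,0,0,0],[0.1,0,0,0,0],[0.1,0,0,0.01,0],[0.1,0,0,0.05,0],[0.1,0,0,0.051,0],[0.4,-0.0245,0.0225,0,0.03]],
])

```text
time_s: 30.42
tool_pos: [0.5823, 0.1348, 0.1568]
ee_rot: [[-1.0, -0.018, 0.011], [-0.018, 1.0, 0.002], [-0.011, 0.001, -1.0]]
contact_force: [-0.3, 0.6, -0.3]
gripper_width: 0.696
gripper_force: 0.0
```

Call:
servo_tool([
  [[0.4,-0.03,0.03,0,0.03],[0.4,-0.03,0.03,0,0.03],[0.4,-0.03,0.03,0,0],[0.4,-0.03,0.03,0,0],[0.4,0,0,-0.04,0],[0.4,0,0,-0.04,0],[0.4,0,0,-0.02,0],[0.4,0,0,-0.008,0]],
])

```text
time_s: 31.42
tool_pos: [0.459, 0.255, 0.0416]
ee_rot: [[-0.997, -0.08, -0.001], [-0.08, 0.997, -0.001], [0.001, -0.0, -1.0]]
contact_force: [-0.4, 0.9, 0.5]
gripper_width: 0.701
gripper_force: 0.0
```

Call:
servo_tool([
  [[0.4,0,0,0,0],[0,0,0,0,0],[-0.3,0,0,0,0],[-0.5,0,0,0,0],[-0.5,0,0,0,0],[-0.5,0,0,0,0]],
], newtons=40)

```text
time_s: 32.17
tool_pos: [0.4603, 0.2555, 0.0438]
ee_rot: [[-0.997, -0.08, 0.002], [-0.08, 0.997, 0.001], [-0.002, 0.001, -1.0]]
contact_force: [-0.4, -1.4, 6.6]
gripper_width: 0.386
gripper_force: 41.0
```

Call:
servo_tool([
  [[-0.5,0,0,0.02,0],[-0.5,0,0,0.04,0],[-0.5,0,0,0.048,0],[-0.5,0.017,-0.025,0,-0.02],[-0.5,0.024,-0.04,0,-0.02],[-0.5,0.024,-0.04,0,-0.02],[-0.5,0.024,-0.04,0,-0.02],[-0.5,0.024,-0.04,0,-0.025]],
])

```text
time_s: 33.17
tool_pos: [0.5727, 0.0689, 0.1498]
ee_rot: [[-1.0, 0.025, -0.001], [0.025, 1.0, 0.0], [0.001, 0.0, -1.0]]
contact_force: [0.4, 0.4, -2.9]
gripper_width: 0.382
gripper_force: 40.4
```

Call:
servo_tool([
  [[-0.5,0.024,-0.04,0,0],[-0.5,0,0,-0.02,0],[-0.5,0,0,-0.04,0],[-0.5,0,0,-0.035,0],[-0.5,0,0,-0.01,0],[-0.5,0,0,-0.004,0],[-0.5,0,0,-0.002,0],[-0.5,0,0,0,0]],
])

```text
time_s: 34.17
tool_pos: [0.5973, 0.0303, 0.0409]
ee_rot: [[-1.0, 0.025, 0.003], [0.025, 1.0, 0.0], [-0.003, 0.0, -1.0]]
contact_force: [-0.1, -0.3, -0.3]
gripper_width: 0.382
gripper_force: 40.7
```

Call:
servo_tool([
  [[-0.5,0,0,-0.001,0],[-0.5,0,0,0,0],[0,0,0,0,0],[0.3,0,0,0,0],[0.3,0,0,0.012,0],[0.3,0,0,0.05,0],[0.4,0,0,0.05,0],[0.8,-0.017,0.025,0,0.02]],
])

```text
time_s: 35.17
tool_pos: [0.5822, 0.0545, 0.1569]
ee_rot: [[-1.0, 0.007, 0.011], [0.007, 1.0, 0.0], [-0.011, 0.0, -1.0]]
contact_force: [-0.4, -0.3, 0.1]
gripper_width: 0.884
gripper_force: 0.0
```

Call:
servo_tool([
  [[1,-0.024,0.04,0,0.02],[1,-0.024,0.04,0,0.02],[1,-0.024,0.04,0,0.02],[1,-0.024,0.04,0,0.025],[1,-0.024,0.04,0,0],[1,0,0,-0.04,0],[1,0,0,-0.04,0],[1,0,0,-0.03,0]],
])

```text
time_s: 36.17
tool_pos: [0.4591, 0.2553, 0.0395]
ee_rot: [[-0.997, -0.081, -0.0], [-0.081, 0.997, -0.0], [0.0, -0.0, -1.0]]
contact_force: [1.0, -0.6, -0.2]
gripper_width: 1.0
gripper_force: 0.0
```

Call:
servo_tool([
  [[1,0,0,-0.015,0],[1,0,0,-0.0035,0],[1,0,0,0,0],[0.3,0,0,0,0],[-0.1,0,0,0,0],[-0.1,0,0,0,0],[-0.1,0,0,0,0],[-0.1,0,0,0,0]],
])

```text
time_s: 37.17
tool_pos: [0.4601, 0.2555, 0.0231]
ee_rot: [[-0.997, -0.08, 0.002], [-0.08, 0.997, 0.001], [-0.002, 0.001, -1.0]]
contact_force: [-1.4, -1.1, 7.1]
gripper_width: 0.685
gripper_force: 45.1
```

Call:
servo_tool([
  [[-0.1,0,0,0.02,0],[-0.1,0,0,0.05,0],[-0.1,0,0,0.055,0],[-0.1,0.015,-0.035,0.01,-0.02],[-0.1,0.02,-0.04,0,-0.02],[-0.1,0.02,-0.04,0,-0.02],[-0.1,0.02,-0.04,0,-0.02],[-0.1,0.02,-0.04,0,-0.02]],
])

```text
time_s: 38.17
tool_pos: [0.5544, 0.0589, 0.156]
ee_rot: [[-1.0, 0.02, -0.002], [0.02, 1.0, 0.0], [0.002, 0.0, -1.0]]
contact_force: [-0.3, -0.2, -4.5]
gripper_width: 0.695
gripper_force: 45.5
```

Call:
servo_tool([
  [[-0.1,0.02,-0.04,0,-0.02],[-0.1,0.02,-0.04,0,-0.01],[-0.1,0,-0.04,0,0],[-0.1,0,0,-0.04,0],[-0.1,0,0,-0.05,0],[-0.1,0,0,-0.02,0],[-0.1,0,0,-0.006,0],[-0.1,0,0,-0.003,0]],
])

```text
time_s: 39.17
tool_pos: [0.5955, -0.0598, 0.0395]
ee_rot: [[-0.999, 0.05, 0.003], [0.05, 0.999, -0.0], [-0.003, -0.0, -1.0]]
contact_force: [0.3, 0.1, -3.4]
gripper_width: 0.688
gripper_force: 45.4
```

Call:
servo_tool([
  [[-0.1,0,0,-0.001,0],[-0.1,0,0,0,0]],
])

```text
time_s: 39.42
tool_pos: [0.5952, -0.0598, 0.0382]
ee_rot: [[-0.999, 0.05, 0.002], [0.05, 0.999, -0.0], [-0.002, -0.0, -1.0]]
contact_force: [1.0, 0.6, -1.9]
gripper_width: 0.691
gripper_force: 45.6
```

Just touching. One more millimetre down, then release, rise, and back away towards the start so the top view is free.

Call:
servo_tool([
  [[-0.1,0,0,-0.001,0],[-0.1,0,0,0,0],[0.6,0,0,0,0],[1,0,0,0,0],[1,0,0,0,0],[1,0,0,0.03,0],[1,0,0,0.05,0],[1,0,0,0.06,0]],
])

```text
time_s: 40.42
tool_pos: [0.5937, -0.0597, 0.1762]
ee_rot: [[-0.999, 0.05, -0.002], [0.05, 0.999, 0.0], [0.002, 0.0, -1.0]]
contact_force: [0.4, -0.6, -0.7]
gripper_width: 1.003
gripper_force: 0.0
```

Call:
servo_tool([
  [[1,-0.015,0.03,0.02,0],[1,-0.025,0.045,0.01,0],[1,-0.025,0.045,0,0],[1,-0.025,0.045,0,0],[1,-0.025,0.045,0,0],[1,-0.025,0.045,0,0],[1,-0.025,0.045,0,0],[1,-0.025,0.045,0,0]],
])

```text
time_s: 41.42
tool_pos: [0.4035, 0.2866, 0.206]
ee_rot: [[-0.999, 0.05, 0.001], [0.05, 0.999, 0.0], [-0.001, 0.0, -1.0]]
contact_force: [0.6, -0.2, -0.5]
gripper_width: 0.999
gripper_force: 0.0
```

Call:
servo_tool([
  [[1,-0.025,0.045,0,0],[1,-0.025,0.045,0,0],[1,-0.025,0.045,0,0],[1,0,0,0,0],[1,0,0,0,0]],
])

```text
time_s: 42.05
tool_pos: [0.3296, 0.4199, 0.2057]
ee_rot: [[-0.999, 0.05, 0.0], [0.05, 0.999, -0.0], [-0.0, -0.0, -1.0]]
contact_force: [-0.6, -1.0, -0.4]
gripper_width: 0.996
gripper_force: 0.0
```

Run:
```python
from h import *
im=camera("top")[:,:,::-1].copy();m=camera_model("top");cv2.imwrite("pics/t9.png",im)
hsv=cv2.cvtColor(im,cv2.COLOR_BGR2HSV);H,S,V=[hsv[...,i].astype(int) for i in range(3)]
roi=np.zeros(H.shape,bool);roi[175:265,228:390]=1
dark=(V<105)&(S<90)&roi
for n,M,p,z in[("block",dark,(353,218),.043),("bar",dark,(307,235),.035),("folder",(S<75)&(V>150)&roi,(264,216),.033),("knife",(H>20)&(H<32)&(S>150)&(np.arange(640)>430)[None],None,.018)]:
    try:print(n,rect(m,blob(M,p),z))
    except Exception as e:print(n,e)
print(r.get_obs()["time_s"])
```

```text
block [ 5.93613e+02 -6.13230e+01  1.13310e+02  5.78920e+01 -2.90000e-02]
bar [ 5.95603e+02  2.96840e+01  1.06277e+02  3.11850e+01 -2.70000e-02]
folder [ 6.03447e+02  1.12067e+02  1.44246e+02  1.76330e+01 -1.20000e-02]
knife [ 4.17816e+02 -2.79700e+02  1.47835e+02  2.29730e+01 -5.80000e-02]
42.1
```

View pics/t9.png

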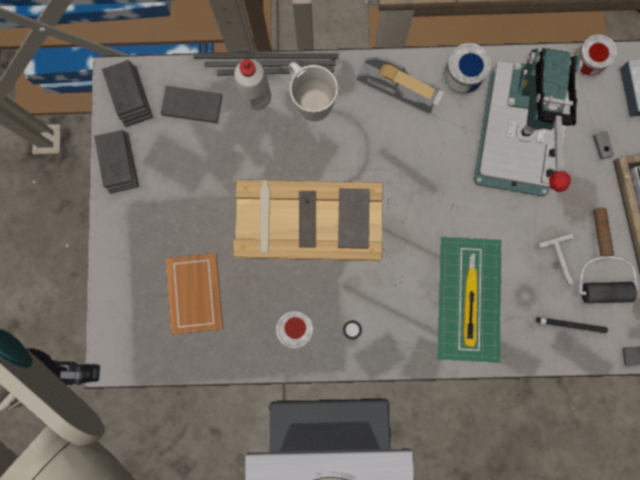

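The pieces are back within about 2 mm of where they lay. The bar's mark is at the same end. The knife is in the frame at (470,300), the tin and loupe have not moved, and the arm is clear. Handing in.

```bash
python3 -c "
from workcell import order
print(order.hand_in())"
```

```text
the job is handed in; nothing more can be done
None
```

The job is done and handed in at 42 s: the pile was built on the board first, the knife was then laid in the mat frame, and the three pieces are back on the rack within about 2 mm of where they lay, with the loupe and tin untouched.

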